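Square up leaning blanks in the glue-up jig

ROBOT

A 6-joint arm with a two-finger parallel gripper is mounted at the origin on a cart in front of the work surface, level with it; the furniture and walls round the work are solid. World frame = base frame: x ahead of the robot, y to its left, z up, the work surface at z = 0. Lengths are in m, angles in rad, forces in N, time in s.
With the tool pointing down it reaches from about 0.375 to 0.975 m from the base axis. Payload 3.8 kg.
Tool frame: the origin (TCP) lies midway between the tips of the shut fingers; the grasp point (between the pads) lies 19 mm behind it (ctrl.pinch_z is the distance from the TCP to the grasp point, in m); z points along the fingers, y is the line along which they close (so a half turn about z gives the same grasp; the last joint's range is limited). The gripper opens to 88 mm and grips with 3 to 60 N. Pads are 18 mm wide; open, the fingers measure 123 mm over their backs; the gripper's body (75 mm by 187 mm) begins 45 mm behind the grasp point.
Start: joints at [-1.219, 0.264, 1.604, -0, 1.274, -0.037], TCP at [0.256, -0.625, 0.239] pointing down, gripper open.
Joint ranges: [-2.63, 2.63], [-0.94, 2.18], [0.31, 2.57], [-1.31, 4.45], [0, 2.66], [-2.55, 2.55]. Speed limits (rad/s): [2.57, 2.57, 3.14, 3.14, 3.14, 3.14].

INTERFACE

Orientations are given as [roll, pitch, yaw] about the fixed x, y, z axes, in that order (R = Rz(yaw) Ry(pitch) Rx(roll)).
In Python, from plant import monitor, capture, ctrl, cut_out, landmark_of gives the robot as it stands.
- The arm moves only by the tool carry_out, never from a script. Its argument "moves" is a list of rows, each an object with "translation": the shift along the tool's x, y, z in mm, a list of three; "roll": the turn about the tool's z in rad. In form: [{"translation": [x, y, z], "roll": roll}, ...]. A call has 1 to 5 rows; each row shifts and turns the commanded pose from where the row before left it, along the tool's axes as they then stand; what a row does not reach is not made up. A row lasts 1/10 s, in which the tool goes at most 50 mm and 8.59 degrees, less where a joint would pass 70% of its speed; a pose out of reach is approached as far as the arm can. A call is refused whole if a number of a shift passes 50 or a number of a turn 0.15, either way. A call with a gripper value outside its range is refused whole. "jaw" is the opening, from 0 (shut) to 1 (fully open), set as the call begins (left out, the last holds). The fingers move at their own pace and stop on an object; "force" is the grip in N (left out, the last holds). Time passes only in rows, so rows that do not move let the fingers close. It gives the time, the measured TCP pose, the force, the opening and the grip force at its end, in the units of the state.
- monitor.get_state(): the state, without advancing time (a new reading comes with each control period).
- capture(name): name is "scene" or "top" or "wrist"; returns a dict with "pixels" (480x640x3 uint8, red, green, blue), "z_map" (480x640 float32, m along the optical axis (not along the pixel's ray), 0 where there is no reading), "camera_matrix" (3x3 intrinsics, pixels), "world_from_camera" (4x4, takes a point from camera to world coordinates). Camera axes: x right, y down, z forward; pixel columns grow to the right and rows downward; lengths in m; the calibration is good to about 2 mm. A picture is of the moment at which its call begins.
- ctrl.hand_in(): hands the job in; it is judged then, once.
Trained networks look in a picture, given as the dict that the camera call returned (one of the last four; its "shot" number tells which), for a name from the list of things; names that differ only in an ending like _2 or _b are one class to them, and where a whole thing is asked for, a point or a joint stands for the part that bears it (a point fixed in the world has none). Each returns a list of dicts, best first, with "p" (0 to 1); they miss things now and then, are a little off and sometimes report something else, mostly with a low value. They report only what shows in the picture. A call takes as long as a camera call. They do not tell look-alikes from the thing itself.
- cut_out(picture, name): "pixels" (480x640 bool, what is visible of it) and "position" ([column, row] in pixels, amid what is visible of it).
- landmark_of(picture, name): "position" ([column, row] in pixels: a listed point, or the origin of a listed thing).
The state is a dict: "clock": time; "joints": joint angles; "qd": joint speeds; "joint_torque": joint torques, N m; "tcp_pos": TCP position; "tool_rot": TCP orientation; "ft_force": force on the tool from outside, world axes, zero at the start; "torque": the same for the moment, N m; "gripper_width": finger opening in m; "gripper_force": force on a finger pad.
Only numpy, scipy, OpenCV 4.12 (cv2) and the standard library are available. Lean on these libraries where they do the work, as an engineer would, in place of code of your own. Each camera call takes 0.05 s, during which the arm holds its last target. There are 200 camera calls.

TASK

Three flat wooden blanks lean in a row against the tall back fence of the glue-up jig. Push the row fully home against the fence so that all three stand upright, tight face to face, and square their ends by pushing them along up to the jig's end stop. Leave them standing there on the jig.

Things in the scene. Friction and masses are not known exactly. Their poses are not given: they have to be found in the camera images.
- glue_jig: Fixed pale wood jig. Origin on the table; x from its open front to the fence, y left along the fence, z up. mm: base board x -105..85, y -115..115, top z 12. Back fence: face x 60 (looks to -x), 20 thick, y -115..115, top z 82. End stop on the left: face y 90 (looks to -y), 20 thick, x -30..60, top z 57. Right end and front open. Row home: blanks' centres at y 30, x 54, 42, 30.
- blank_back: Flat brown wooden blank, 12 mm thick (x), 120 long (y), 60 high (z), 70 g, loose, slides under a few N. Origin: middle of its lower long edge face. Leans 25 degrees at first, top to the fence, foot towards the jig's front, left end 22 to 50 mm short of the end stop. The one nearest the fence.
- blank_middle: Flat brown wooden blank, 12 mm thick (x), 120 long (y), 60 high (z), 70 g, loose, slides under a few N. Origin: middle of its lower long edge face. Leans 25 degrees at first, top to the fence, foot towards the jig's front, left end 22 to 50 mm short of the end stop. The middle one.
- blank_front: Flat brown wooden blank, 12 mm thick (x), 120 long (y), 60 high (z), 70 g, loose, slides under a few N. Origin: middle of its lower long edge face. Leans 25 degrees at first, top to the fence, foot towards the jig's front, left end 22 to 50 mm short of the end stop. The one farthest from the fence; its foot starts at about x = -3 mm of the jig.
Not all that is in view belongs to the job. Leave any yellow look-alike of the blank_front alone.

How it is judged:
At the end, for the whole second after the job is handed in: All three blanks rest on the jig base, upright and parallel to the fence within 10 degrees; the row is home against the fence with at most 13 mm of gaps altogether, and each blank's left end is within 12 mm of the end stop (angle between each of blank_back, blank_middle, blank_front's own z axis and vertical below 0.175 rad and angle between the x axis of each of blank_back, blank_middle, blank_front and the x axis of glue_jig, either way round below 0.175 rad and x of blank_back in the frame of glue_jig between 0.017 and 0.06 m and y of blank_back in the frame of glue_jig between 0.018 and 0.035 m and z of each of blank_back, blank_middle, blank_front in the frame of glue_jig below 0.018 m and linear speed of each of blank_back, blank_middle, blank_front below 0.02 m/s and x of blank_middle in the frame of glue_jig between 0.017 and 0.06 m and y of blank_middle in the frame of glue_jig between 0.018 and 0.035 m and x of blank_front in the frame of glue_jig between 0.017 and 0.06 m and y of blank_front in the frame of glue_jig between 0.018 and 0.035 m); the robot touches nothing.
It also fails if it takes over 45 s, if anything falls off the work surface, if the arm or the gripper's body presses on something with over 40 N, if the wrist force passes 120 N, or if a joint passes its speed limit or range.

## Working session

There is one attempt and no reset: what is moved stays moved. The work goes in short steps, Python scripts to look and compute and a tool call to move; the robot and the scene stay as the last step left them, time stands still between calls to the robot, and variables do not carry over. Pictures are saved under pics/ and viewed, at most 10 in all, crops included, and the job is handed in when it is done.

Besides the shell and the picture viewer there is one more tool, called after ">>>" in YAML: its name, and indented under it one key for each argument. carry_out: Moves the arm, as the interface text tells. Its arguments: {"type":"object","properties":{"moves":{"type":"array"},"jaw":{"type":"number"},"force":{"type":"number"}},"required":["moves"]}

```bash
mkdir -p pics; ls
cat > h.py <<'E'
import numpy as np,cv2
from plant import monitor,capture,ctrl,cut_out,landmark_of
def pts(p):
    z=p["z_map"];K=p["camera_matrix"];v,u=np.mgrid[:480,:640]
    c=np.stack([(u-K[0,2])/K[0,0]*z,(v-K[1,2])/K[1,1]*z,z,np.ones_like(z)],-1)
    return (c@np.array(p["world_from_camera"]).T)[...,:3]
def save(p,n): cv2.imwrite("pics/"+n,np.ascontiguousarray(p["pixels"][...,::-1]))
E
python3 - <<'E'
from h import *
for n in("scene","top"):
    p=capture(n);save(p,n+"1.png");P=pts(p)
    for k in("glue_jig","blank_back","blank_middle","blank_front"):
        for d in cut_out(p,k)[:4]:
            m=d["pixels"]&(p["z_map"]>0);q=P[m]
            print(n,k,round(d["p"],2),np.round(d["position"]),m.sum(),np.round(np.percentile(q,[2,98],axis=0),3).tolist())
        for d in landmark_of(p,k)[:4]:
            u,v=map(int,d["position"]);print("  lm",round(d["p"],2),u,v,P[v,u].round(3))
E
```

```text
pics
scene glue_jig 0.88 [287. 237.] 6355 [[0.386, -0.102, 0.003], [0.564, 0.123, 0.081]]
  lm 0.79 288 237 [0.483 0.008 0.01 ]
scene blank_back 0.73 [307. 206.] 183 [[0.536, -0.041, 0.061], [0.554, 0.073, 0.07]]
scene blank_middle 0.68 [313. 209.] 254 [[0.507, -0.05, 0.018], [0.54, 0.051, 0.07]]
scene blank_front 0.89 [314. 313.] 2056 [[0.298, -0.254, 0.001], [0.418, -0.17, 0.013]]
scene blank_front 0.64 [294. 218.] 1346 [[0.489, -0.051, 0.016], [0.524, 0.067, 0.069]]
  lm 0.94 327 315 [ 0.37  -0.232  0.012]
  lm 0.75 287 233 [0.492 0.022 0.01 ]
top glue_jig 0.81 [242. 260.] 17586 [[0.39, -0.096, 0.009], [0.568, 0.123, 0.083]]
  lm 0.72 244 244 [0.49  0.018 0.02 ]
top blank_back 0.58 [237. 201.] 906 [[0.528, -0.041, 0.033], [0.553, 0.076, 0.073]]
top blank_middle 0.79 [249. 207.] 866 [[0.522, -0.049, 0.064], [0.54, 0.066, 0.073]]
top blank_front 0.84 [405. 333.] 3542 [[0.302, -0.251, 0.009], [0.415, -0.169, 0.016]]
top blank_front 0.78 [249. 232.] 2630 [[0.489, -0.051, 0.019], [0.524, 0.064, 0.072]]
  lm 0.97 253 241 [0.493 0.004 0.027]
  lm 0.88 423 325 [ 0.374 -0.24  -0.   ]
```

View pics/scene1.png

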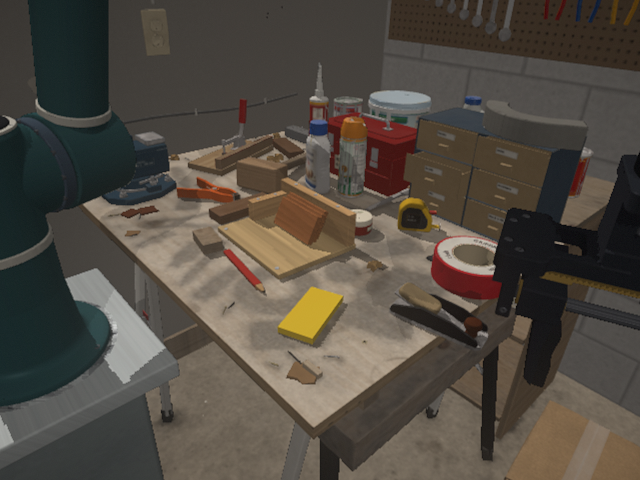

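View pics/top1.png

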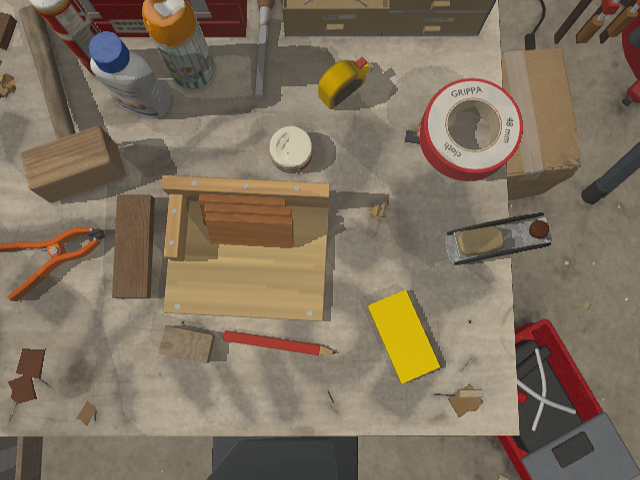

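Run:
```python
from h import *
p=capture("top");P=pts(p);v,u=np.mgrid[:480,:640]
R=(abs(u-242)<140)&(abs(v-240)<120)&(p["z_map"]>0)
z=P[...,2]
for nm,lo,hi in(("fence",.078,.09),("base",.008,.0145),("stop",.053,.0595)):
    m=(R&(z>lo)&(z<hi)).astype(np.uint8)
    n,l,s,c=cv2.connectedComponentsWithStats(m)
    i=1+np.argmax(s[1:,4]);q=P[l==i]
    r=cv2.minAreaRect((q[:,:2]*1000).astype(np.float32));print(nm,len(q),r,z[l==i].mean())
    print(np.round(cv2.boxPoints(r)).tolist())
s=monitor.get_state();print(s["tcp_pos"],s["tool_rot"],s["clock"],s["ft_force"])
for k in("blank_back","blank_middle","blank_front"):
    for d in cut_out(p,k)[:2]:
        m=d["pixels"]&(p["z_map"]>0);q=P[m];q=q[q[:,2]>.055]
        if len(q)>20:print(k,np.round(cv2.boxPoints(cv2.minAreaRect((q[:,:2]*1000).astype(np.float32)))).tolist(),q[:,2].max())
```

```text
fence 2441 ((561.1875, 10.388816833496094), (229.5972137451172, 21.09857177734375), 86.79954528808594) 0.08198343750957603
[[544.0, -104.0], [565.0, -105.0], [578.0, 124.0], [557.0, 126.0]]
base 12270 ((469.8848571777344, 15.181396484375), (229.7661895751953, 166.4828643798828), 86.85646057128906) 0.011932706056298505
[[380.0, -95.0], [547.0, -104.0], [559.0, 125.0], [393.0, 134.0]]
stop 907 ((512.1380615234375, 113.64537048339844), (23.440988540649414, 90.67577362060547), 86.02925872802734) 0.05665710702490431
[[466.0, 105.0], [557.0, 99.0], [558.0, 122.0], [468.0, 128.0]]
[ 0.25587023 -0.6246227   0.23874259] [3.14155767e+00 1.44583424e-05 3.88791119e-01] 0.95 [-0.38187895 -0.89580855 -0.64414675]
blank_back [[535.0, 76.0], [535.0, -43.0], [555.0, -43.0], [555.0, 76.0]] 0.07511295457390643
blank_middle [[520.0, -51.0], [536.0, -52.0], [542.0, 68.0], [526.0, 69.0]] 0.07469568019316242
blank_front [[501.0, -53.0], [522.0, -54.0], [529.0, 66.0], [508.0, 67.0]] 0.07381629902172115
```

The yellow candidate at top (405,333) lies flat on the table and is the look-alike. The brown one at top (249,232) leans in the jig and is the real blank_front. I'll confirm this in a crop.

Run:
```python
import cv2
a=cv2.imread("pics/top1.png")[165:325,150:350]
cv2.imwrite("pics/crop.png",cv2.resize(a,None,fx=3.5,fy=3.5,interpolation=cv2.INTER_CUBIC))
```

```text
(no output)
```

View pics/crop.png

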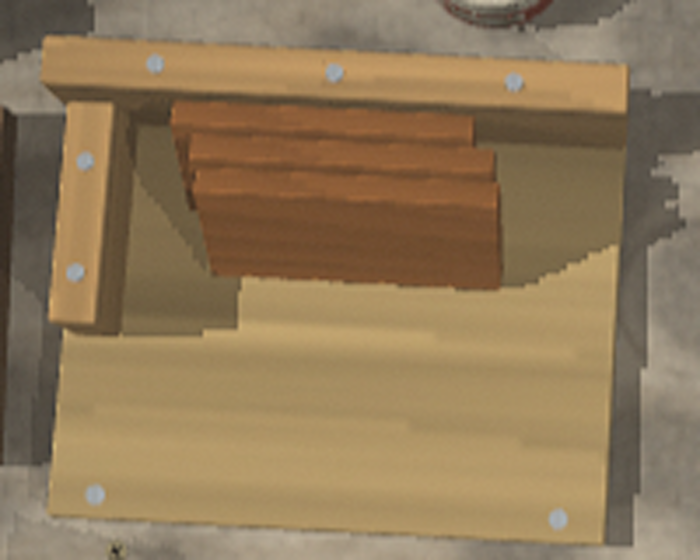

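>>> carry_out:
  moves:
    - {"translation": [0, 0, 0], "roll": 0.148}
    - {"translation": [0, 0, 0], "roll": 0.148}
    - {"translation": [0, 0, 0], "roll": 0.149}
  jaw: 0.6

```text
clock: 1.4
tcp_pos: [0.2559, -0.6246, 0.2387]
tool_rot: [3.142, -0.0, -0.062]
ft_force: [-0.8, -0.4, 0.6]
gripper_width: 0.0661
gripper_force: 0.0
```

>>> carry_out:
  moves:
    - {"translation": [11, -45, 0], "roll": 0}
    - {"translation": [11, -45, 0], "roll": 0}
    - {"translation": [11, -45, 0], "roll": 0}
    - {"translation": [11, -45, 0], "roll": 0}
    - {"translation": [11, -45, 0], "roll": 0}

```text
clock: 1.9
tcp_pos: [0.3236, -0.4014, 0.2388]
tool_rot: [3.141, -0.0, -0.057]
ft_force: [1.1, 0.9, -0.1]
gripper_width: 0.0531
gripper_force: 0.0
```

The crop shows three brown leaning blanks, the front one with its foot at about (355,280), and its face clear of anything. The initial gap to the end stop is on the left. I'll carry on.

>>> carry_out:
  moves:
    - {"translation": [11, -45, 0], "roll": 0}
    - {"translation": [11, -45, 0], "roll": 0}
    - {"translation": [11, -45, 0], "roll": 0}
    - {"translation": [11, -45, 0], "roll": 0}
    - {"translation": [11, -45, 0], "roll": 0}

```text
clock: 2.4
tcp_pos: [0.3912, -0.1798, 0.2391]
tool_rot: [3.141, -0.001, -0.057]
ft_force: [0.0, -0.2, 0.9]
gripper_width: 0.0529
gripper_force: 0.0
```

>>> carry_out:
  moves:
    - {"translation": [11, -45, 0], "roll": 0}
    - {"translation": [11, -45, 0], "roll": 0}
    - {"translation": [11, -45, 0], "roll": 0}
    - {"translation": [11, -45, 0], "roll": 0}
    - {"translation": [0, 0, 0], "roll": 0}

```text
clock: 2.9
tcp_pos: [0.446, 0.0004, 0.2392]
tool_rot: [-3.14, -0.001, -0.049]
ft_force: [-0.6, -0.2, -0.6]
gripper_width: 0.0525
gripper_force: 0.0
```

>>> carry_out:
  moves:
    - {"translation": [0, -5, 45], "roll": 0}
    - {"translation": [0, -5, 45], "roll": 0}
    - {"translation": [0, 0, 45], "roll": 0}
    - {"translation": [0, 0, 35], "roll": 0}
    - {"translation": [0, 0, 0], "roll": 0}

```text
clock: 3.4
tcp_pos: [0.4403, 0.0051, 0.064]
tool_rot: [3.141, 0.011, -0.057]
ft_force: [-0.3, 1.1, -0.1]
gripper_width: 0.0529
gripper_force: 0.0
```

>>> carry_out:
  moves:
    - {"translation": [0, 0, 20], "roll": 0}
    - {"translation": [0, 0, 15], "roll": 0}
    - {"translation": [0, 0, 10], "roll": 0}
    - {"translation": [0, 0, 0], "roll": 0}

```text
clock: 3.8
tcp_pos: [0.4456, 0.0053, 0.024]
tool_rot: [3.141, 0.001, -0.057]
ft_force: [0.1, -0.4, -0.3]
gripper_width: 0.0529
gripper_force: 0.0
```

>>> carry_out:
  moves:
    - {"translation": [10, -5, 0], "roll": 0}
    - {"translation": [10, 0, 0], "roll": 0}
    - {"translation": [5, 0, 0], "roll": 0}
    - {"translation": [5, 0, 0], "roll": 0}
    - {"translation": [5, 0, 0], "roll": 0}

```text
clock: 4.3
tcp_pos: [0.4815, 0.0088, 0.0239]
tool_rot: [-3.142, -0.0, -0.056]
ft_force: [-1.0, -0.6, 0.4]
gripper_width: 0.0528
gripper_force: 0.1
```

>>> carry_out:
  moves:
    - {"translation": [3, 0, 0], "roll": 0}
    - {"translation": [3, 0, 0], "roll": 0}
    - {"translation": [3, 0, 0], "roll": 0}
    - {"translation": [3, 0, 0], "roll": 0}
    - {"translation": [2, 0, 0], "roll": 0}

```text
clock: 4.8
tcp_pos: [0.4949, 0.0079, 0.0235]
tool_rot: [3.142, 0.0, -0.056]
ft_force: [-1.8, 0.2, 0.0]
gripper_width: 0.0526
gripper_force: 0.8
```

Run:
```python
from h import *
p=capture("scene");cv2.imwrite("pics/s2.png",cv2.resize(np.ascontiguousarray(p["pixels"][150:290,190:380,::-1]),None,fx=4,fy=4))
```

```text
(no output)
```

View pics/s2.png

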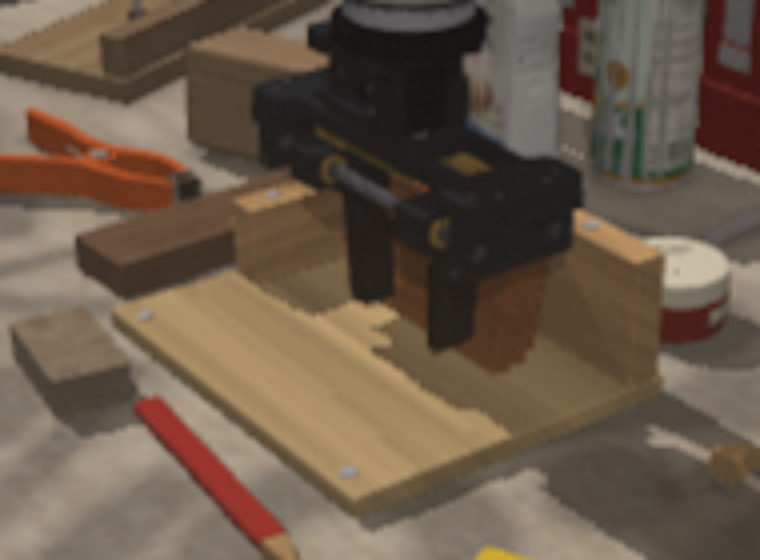

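The fingers (at about (370,290) and (450,335)) are pushing the blanks' feet. The row is rising and nothing else is touched, so I'll keep pushing and watch the force.

>>> carry_out:
  moves:
    - {"translation": [2, 0, 0], "roll": 0}
    - {"translation": [2, 0, 0], "roll": 0}
    - {"translation": [2, 0, 0], "roll": 0}
    - {"translation": [2, 0, 0], "roll": 0}
    - {"translation": [0, 0, 0], "roll": 0}

```text
clock: 5.35
tcp_pos: [0.5035, 0.0075, 0.0239]
tool_rot: [-3.142, -0.001, -0.056]
ft_force: [-1.4, 0.1, 0.4]
gripper_width: 0.0531
gripper_force: 0.2
```

>>> carry_out:
  moves:
    - {"translation": [1, 0, 0], "roll": 0}
    - {"translation": [1, 0, 0], "roll": 0}
    - {"translation": [1, 0, 0], "roll": 0}
    - {"translation": [0, 0, 0], "roll": 0}

```text
clock: 5.75
tcp_pos: [0.5051, 0.0074, 0.0236]
tool_rot: [3.142, 0.002, -0.056]
ft_force: [-4.2, -0.3, 1.7]
gripper_width: 0.0532
gripper_force: 2.1
```

>>> carry_out:
  moves:
    - {"translation": [1, 0, 0], "roll": 0}
    - {"translation": [1, 0, 0], "roll": 0}
    - {"translation": [0, 0, 0], "roll": 0}

```text
clock: 6.05
tcp_pos: [0.505, 0.0074, 0.0234]
tool_rot: [3.142, 0.006, -0.056]
ft_force: [-10.5, 0.2, 7.5]
gripper_width: 0.0531
gripper_force: 5.3
```

```bash
cat >> h.py <<'E'
def tops(p):
    P=pts(p);t=-.056;R=np.array([[np.cos(t),np.sin(t)],[-np.sin(t),np.cos(t)]])
    for k in("blank_back","blank_middle","blank_front"):
        for d in cut_out(p,k)[:3]:
            m=d["pixels"]&(p["z_map"]>0);q=P[m];a=(q[:,:2]*1000-[492,14])@R.T;z=q[:,2]
            w=z>.062
            if w.sum()>20:
                r=cv2.minAreaRect(a[w].astype(np.float32))
                print(k,round(d["p"],2),"x",np.percentile(a[w,0],[3,97]).round(),"y",np.percentile(a[w,1],[2,98]).round(),"z",np.percentile(z,[2,98]).round(3),"allx",np.percentile(a[:,0],[3,97]).round(),round(r[2],1))
E
python3 - <<'E'
from h import *
p=capture("top");cv2.imwrite("pics/t2.png",cv2.resize(np.ascontiguousarray(p["pixels"][150:330,140:350,::-1]),None,fx=3,fy=3));tops(p)
E
```

>>> carry_out:
  moves:
    - {"translation": [-5, 0, 0], "roll": 0}
    - {"translation": [-15, 0, 0], "roll": 0}
    - {"translation": [-25, 0, 0], "roll": 0}
    - {"translation": [0, 0, -40], "roll": 0}
    - {"translation": [0, 0, -45], "roll": 0}

```text
clock: 6.75
tcp_pos: [0.4606, 0.0098, 0.1077]
tool_rot: [3.142, 0.004, -0.056]
ft_force: [0.8, -0.6, -0.3]
gripper_width: 0.053
gripper_force: 0.0
```

>>> carry_out:
  moves:
    - {"translation": [0, 45, -10], "roll": -0.148}
    - {"translation": [0, 45, 0], "roll": -0.148}
    - {"translation": [0, 40, 0], "roll": -0.148}
    - {"translation": [0, 0, 0], "roll": 0}
  jaw: 0

```text
clock: 7.15
tcp_pos: [0.4749, -0.1138, 0.1193]
tool_rot: [3.137, -0.004, 0.356]
ft_force: [0.6, 0.9, -0.0]
gripper_width: 0.0232
gripper_force: 0.0
```

Run:
```python
from h import *
p=capture("top");cv2.imwrite("pics/t3.png",cv2.resize(np.ascontiguousarray(p["pixels"][150:330,140:350,::-1]),None,fx=3,fy=3));tops(p)
```

```text
blank_back 0.56 x [48. 59.] y [-6. 63.] z [0.067 0.075] allx [48. 59.] 0.2
blank_middle 0.62 x [36. 47.] y [-6. 55.] z [0.069 0.075] allx [36. 47.] 0.9
blank_front 0.76 x [-149. -108.] y [-166. -146.] z [0.001 0.525] allx [-176.  -79.] 84.3
blank_front 0.72 x [23. 35.] y [-65.  52.] z [0.018 0.075] allx [23. 35.] 60.5
```

View pics/t3.png

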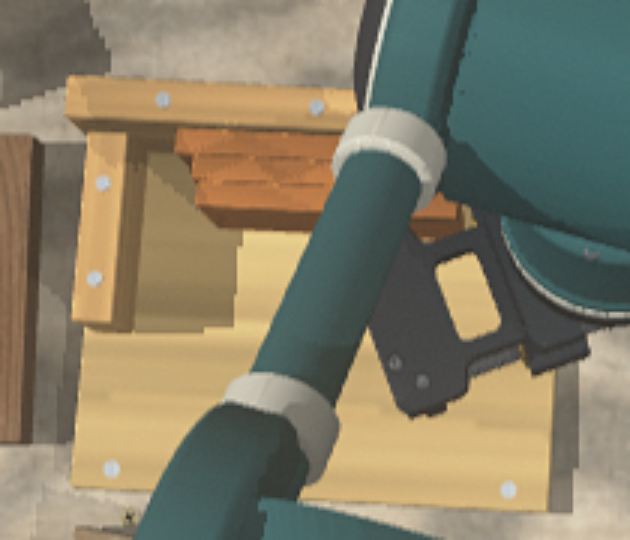

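Row upright and home: front edges at x 23, 36 and 48, and left ends at y 63, 55 and 52. Next I'll turn the shut fingers and push from the right end.

>>> carry_out:
  moves:
    - {"translation": [0, 0, 0], "roll": -0.149}
    - {"translation": [0, 0, 0], "roll": -0.149}
    - {"translation": [0, 0, 0], "roll": -0.149}
    - {"translation": [0, 0, 0], "roll": -0.149}
    - {"translation": [0, 0, 0], "roll": -0.149}

```text
clock: 7.85
tcp_pos: [0.4722, -0.1081, 0.1174]
tool_rot: [-3.141, -0.0, 1.109]
ft_force: [-0.8, 0.2, -0.4]
gripper_width: 0.0004
gripper_force: 0.0
```

>>> carry_out:
  moves:
    - {"translation": [0, 0, 0], "roll": -0.149}
    - {"translation": [0, 0, 0], "roll": -0.149}
    - {"translation": [0, 0, 0], "roll": -0.084}
    - {"translation": [0, 0, 0], "roll": 0}

```text
clock: 8.25
tcp_pos: [0.4722, -0.1083, 0.1174]
tool_rot: [-3.141, -0.0, 1.485]
ft_force: [0.5, -0.4, 0.2]
gripper_width: 0.0005
gripper_force: 0.0
```

>>> carry_out:
  moves:
    - {"translation": [10, 24, 0], "roll": 0}
    - {"translation": [10, 24, 0], "roll": 0}
    - {"translation": [0, 0, 0], "roll": 0}

```text
clock: 8.55
tcp_pos: [0.5245, -0.0926, 0.1182]
tool_rot: [3.139, -0.0, 1.483]
ft_force: [0.6, -0.6, -0.5]
gripper_width: 0.0002
gripper_force: 0.0
```

>>> carry_out:
  moves:
    - {"translation": [0, 0, 30], "roll": -0.032}
    - {"translation": [0, 0, 30], "roll": 0}
    - {"translation": [0, 0, 18], "roll": 0}
    - {"translation": [0, 0, 8], "roll": 0}
    - {"translation": [0, 0, 0], "roll": 0}

```text
clock: 9.05
tcp_pos: [0.5201, -0.0934, 0.0304]
tool_rot: [-3.138, -0.001, 1.515]
ft_force: [-0.9, 1.4, -0.2]
gripper_width: 0.0004
gripper_force: 0.0
```

>>> carry_out:
  moves:
    - {"translation": [10, 0, 0], "roll": 0}
    - {"translation": [7, 0, 0], "roll": 0}
    - {"translation": [5, 0, 0], "roll": 0}
    - {"translation": [5, 0, 0], "roll": 0}
    - {"translation": [5, 0, 0], "roll": 0}

```text
clock: 9.55
tcp_pos: [0.5241, -0.0615, 0.0322]
tool_rot: [3.141, 0.0, 1.516]
ft_force: [0.5, -1.3, -0.7]
gripper_width: 0.0001
gripper_force: 0.3
```

>>> carry_out:
  moves:
    - {"translation": [4, 0, 0], "roll": 0}
    - {"translation": [4, 0, 0], "roll": 0}
    - {"translation": [4, 0, 0], "roll": 0}
    - {"translation": [4, 0, 0], "roll": 0}
    - {"translation": [2, 0, 0], "roll": 0}

```text
clock: 10.05
tcp_pos: [0.5248, -0.0439, 0.0318]
tool_rot: [3.141, 0.0, 1.516]
ft_force: [-0.4, -2.5, 1.3]
gripper_width: 0.0005
gripper_force: 1.0
```

>>> carry_out:
  moves:
    - {"translation": [3, 0, 0], "roll": 0}
    - {"translation": [3, 0, 0], "roll": 0}
    - {"translation": [3, 0, 0], "roll": 0}
    - {"translation": [2, 0, 0], "roll": 0}
    - {"translation": [0, 0, 0], "roll": 0}

```text
clock: 10.55
tcp_pos: [0.5251, -0.0326, 0.0315]
tool_rot: [-3.141, -0.0, 1.516]
ft_force: [-0.3, 0.3, -0.2]
gripper_width: 0.0004
gripper_force: 0.0
```

>>> carry_out:
  moves:
    - {"translation": [1, 0, 0], "roll": 0}
    - {"translation": [1, 0, 0], "roll": 0}
    - {"translation": [1, 0, 0], "roll": 0}
    - {"translation": [0, 0, 0], "roll": 0}

```text
clock: 10.95
tcp_pos: [0.5253, -0.0299, 0.0315]
tool_rot: [-3.141, -0.0, 1.516]
ft_force: [-0.5, -0.1, 0.4]
gripper_width: 0.0002
gripper_force: 0.3
```

>>> carry_out:
  moves:
    - {"translation": [1, 0, 0], "roll": 0}
    - {"translation": [1, 0, 0], "roll": 0}
    - {"translation": [1, 0, 0], "roll": 0}

```text
clock: 11.25
tcp_pos: [0.5254, -0.027, 0.0315]
tool_rot: [-3.141, -0.0, 1.516]
ft_force: [-0.0, -1.5, -0.3]
gripper_width: 0.0007
gripper_force: 0.5
```

Run:
```python
from h import *
p=capture("top");cv2.imwrite("pics/t4.png",cv2.resize(np.ascontiguousarray(p["pixels"][150:330,140:350,::-1]),None,fx=3,fy=3));tops(p)
```

```text
blank_back 0.56 x [48. 58.] y [20. 82.] z [0.069 0.075] allx [48. 58.] 0.4
blank_middle 0.84 x [35. 47.] y [12. 87.] z [0.069 0.075] allx [35. 47.] 0.3
blank_front 0.61 x [23. 34.] y [12. 86.] z [0.038 0.075] allx [23. 34.] 0.1
```

View pics/t4.png

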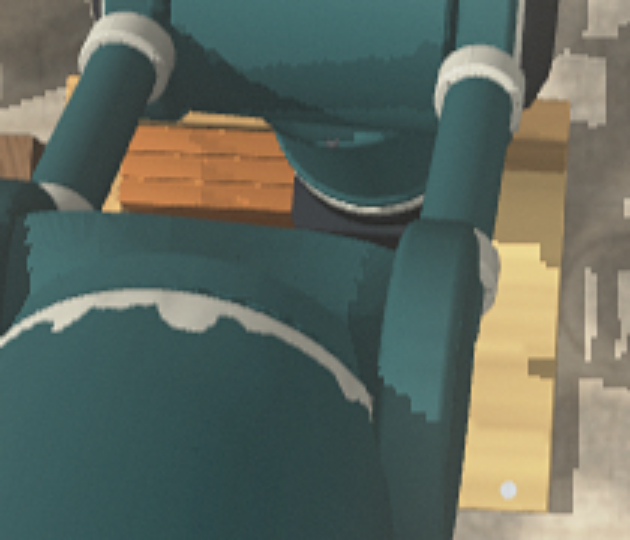

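The row is still straight and tight, with its left ends at about y 87 of 90. One last small push, then I'll back off.

>>> carry_out:
  moves:
    - {"translation": [1, 0, 0], "roll": 0}
    - {"translation": [1, 0, 0], "roll": 0}
    - {"translation": [0, 0, 0], "roll": 0}

```text
clock: 11.75
tcp_pos: [0.5258, -0.026, 0.0318]
tool_rot: [3.141, 0.002, 1.516]
ft_force: [-0.0, -4.7, -0.1]
gripper_width: 0.0007
gripper_force: 2.5
```

>>> carry_out:
  moves:
    - {"translation": [-3, 0, 0], "roll": 0}
    - {"translation": [-15, 0, 0], "roll": 0}
    - {"translation": [-30, 0, 0], "roll": 0}
    - {"translation": [0, 0, 0], "roll": 0}
    - {"translation": [0, 0, -40], "roll": 0}

```text
clock: 12.25
tcp_pos: [0.5179, -0.0731, 0.0668]
tool_rot: [-3.13, -0.002, 1.513]
ft_force: [-0.8, -0.7, -1.0]
gripper_width: 0.0004
gripper_force: 0.0
```

>>> carry_out:
  moves:
    - {"translation": [0, 0, -45], "roll": 0}
    - {"translation": [-45, 0, -20], "roll": 0}
    - {"translation": [-45, 0, 0], "roll": 0}
    - {"translation": [-45, 0, 0], "roll": 0}
    - {"translation": [-45, 0, 0], "roll": 0}

```text
clock: 12.75
tcp_pos: [0.5131, -0.2543, 0.1374]
tool_rot: [3.14, 0.0, 1.516]
ft_force: [0.6, 0.5, -0.3]
gripper_width: 0.0003
gripper_force: 0.0
```

>>> carry_out:
  moves:
    - {"translation": [-45, 0, 0], "roll": 0}
    - {"translation": [-45, 0, 0], "roll": 0}
    - {"translation": [-30, 0, 0], "roll": 0}
    - {"translation": [0, 0, 0], "roll": 0}
    - {"translation": [0, 0, 0], "roll": 0}

```text
clock: 13.25
tcp_pos: [0.5061, -0.3729, 0.1362]
tool_rot: [-3.141, -0.001, 1.514]
ft_force: [0.2, 0.5, -0.1]
gripper_width: 0.0005
gripper_force: 0.0
```

Run:
```python
from h import *
p=capture("top");cv2.imwrite("pics/t5.png",cv2.resize(np.ascontiguousarray(p["pixels"][150:330,140:350,::-1]),None,fx=3,fy=3));tops(p)
```

```text
blank_back 0.84 x [48. 59.] y [-28.  88.] z [0.063 0.075] allx [48. 59.] 89.6
blank_middle 0.55 x [34. 48.] y [-28.  86.] z [0.046 0.075] allx [34. 48.] 88.7
blank_front 0.83 x [23. 36.] y [-28.  87.] z [0.013 0.075] allx [23. 36.] 0.3
```

View pics/t5.png

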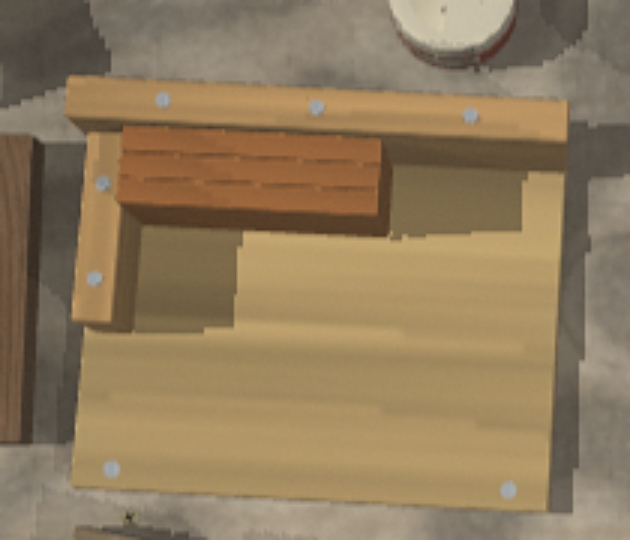

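All three blanks stand upright and tight against the fence and the end stop, with their left ends flush at about (120,160) in the crop. The arm is clear, so I'll hand in.

```bash
python3 -c "
from plant import ctrl
print(ctrl.hand_in())"
```

```text
the job is handed in; nothing more can be done
None
```

The job is handed in: in the last picture all three blanks stood upright and tight against the fence, left ends within about 4 mm of the end stop, with the arm clear, at 13.3 s on the robot's clock; the hand-in returned no verdict.

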